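# Gauge a rod offcut in a tapered slot

## Task

Stand the loose steel rod offcut upright in the wide part of the tapered slot gauge and slide it towards the narrow end until it wedges snugly between both jaws, pressing gently so that the jaws are not marked; leave it wedged there. Then slide the gauge's marker gently along the slot until its nose touches the rod, so that the size can be read off, and let go. Leave the spray can, the wrench and the solvent tin alone.

Things in the scene. Friction and masses are not known exactly. Their poses are not given: they have to be found in the camera images.
- rod_mid (a point): Centre of the rod offcut: a plain round steel bar, 22 mm in diameter and 70 mm long, 0.21 kg, loose, standing upright on the bench. The point is on its axis, half-way up (35 mm above its foot); z is its axis.
- rod: The same rod offcut; origin at the centre of its foot.
- gauge: Tapered slot gauge, fixed on the bench: dark steel base plate 310 x 180 mm, 6 mm thick, with two steel jaws (tops 28 mm above the bench), the slot between them, and an aluminium marker. Origin on the slot's centre line at bench height; x runs along the slot from wide to narrow end, z up. Plate spans x -190 to +120 mm. The slot's floor is the plate's top, 6 mm above the bench.
- slot_entry (a point): On the slot's floor and centre line at gauge x = -65 mm: the wide part, at least 31 mm wide here, where the rod's foot can be set down. The marker's nose starts at least 24 mm behind it. From here the slot narrows to 6 mm at gauge x = 100 mm.
- jaw_fixed: Jaw on the gauge's +y side: steel bar 260 x 30 x 22 mm with a straight upright slot face. Origin under its middle line, 15 mm from its narrow-end end; x along the bar to the narrow end. A 6 to 12 N push along the slot wedges the rod snugly, and friction holds it when let go. Over 25 N between rod and a jaw marks it.
- jaw_pivot: The other jaw, on the gauge's -y side, with the pivot bolt it turns on (origin on the bolt, placed as on the first jaw). The bar is clamped at another angle each time, which is not measured; it does not move in use. So the rod wedges somewhere between gauge x = -10 and 55 mm, up to 4 mm to either side of the centre line: find it by feel.
- marker: Aluminium marker that slides along the slot's centre line only, parked in the wide end behind where the rod goes in. Upright round post, 16 mm diameter, top 64 mm above the bench, to pinch or push, on a foot 26 x 20 x 12 mm; a nose bar 8 mm wide, 10 mm high, points to the narrow end. About 1.5 N of friction, stays where left, 160 mm of travel.
- marker_post (a point): On the axis of the marker's post, 51 mm above the bench (13 mm below the post's top).
- marker_nose (a point): Middle of the end face of the marker's nose, 60 mm ahead of the post's axis along the slot, 19 mm above the bench. It touches the rod when it is 11 mm from the rod's axis.
- spray_can: Bystander: grey spray can, 54 mm in diameter and 150 mm tall, standing on the bench.
- wrench: Bystander: steel wrench 180 mm long, lying on the bench.
- solvent_tin: Bystander: blue solvent tin 60 x 100 mm, 130 mm tall with a black cap, standing on the bench.

How it is judged:
By the outcome, as a careful person would: the job done as asked, in the order asked, and still so for the second after the job is handed in, with the robot touching nothing.
It also fails if it takes over 67 s, if anything falls off the work surface, if the arm or the gripper's body presses on something with over 40 N, if the wrist force passes 120 N, or if a joint passes its speed limit or range.

## Robot

A 7-joint arm with a two-finger parallel gripper is mounted at the origin on the work surface. World frame = base frame: x ahead of the robot, y to its left, z up, the work surface at z = 0. Lengths are in mm, angles in rad, forces in N, time in s.
With the tool pointing down it reaches from about 400 to 875 mm from the base axis. Payload 6.5 kg.
Tool frame: the origin (TCP) lies midway between the tips of the shut fingers; the grasp point (between the pads) lies 19 mm behind it; z points along the fingers, y is the direction in which the jaws open and shut (so a half turn about z gives the same grasp; the last joint's range is limited). The gripper opens to 88 mm and grips with 3 to 60 N. Pads are 18 mm wide; open, the fingers measure 123 mm over their backs; the gripper's body (75 mm by 187 mm) begins 45 mm behind the grasp point.
Start: joints at [1.268, 0.536, -0.004, 1.538, 0.003, 1.067, -0.071], TCP at [152.482, -631.854, 238.716] pointing down, gripper open.
Joint ranges: [-2.7, 2.7], [-0.37, 2.16], [-1.27, 1.26], [0.24, 2.4], [-1.31, 4.45], [0.19, 1.91], [-2.76, 2.76]. Speed limits (rad/s): [2.39, 2.39, 3.14, 3.14, 3.14, 3.14, 3.14].

## Interface

Orientations are given as a rotation vector (axis times angle).
In Python, from bench import monitor, imaging, job gives the robot as it stands.
- The arm moves only by the shell command python3 -m creep 'ROWS' [OPENING] [FORCE]. ROWS is JSON, a list of rows, each a list of 4 numbers: the shift along the tool's x, y, z in cm, then the turn about the tool's z in degrees. In form: [[tx, ty, tz, yaw], ...]. A call has 1 to 20 rows; each row shifts and turns the commanded pose from where the row before left it, along the tool's axes as they then stand; what a row does not reach is not made up. A row lasts 1/12 s, in which the tool goes at most 41.7 mm and 7.16 degrees, less where a joint would pass 70% of its speed; a pose out of reach is approached as far as the arm can. A call with a gripper value outside its range is refused whole. OPENING is the finger opening in cm, from 0 to 8.81, set as the call begins (- or left out, the last holds). The fingers move at their own pace and stop on an object; FORCE is the grip in N (left out, the last holds). Time passes only in rows, so rows that do not move let the fingers close. It gives the time, the measured TCP pose, the force and the opening at its end, in the units of the state.
- monitor.read_state(): the state, without advancing time (a new reading comes with each control period).
- imaging.grab_frame(name): name is "scene" or "top" or "wrist"; returns a dict with "color" (400x640x3 uint8, red, green, blue), "range_z" (400x640 float32, mm along the optical axis (not along the pixel's ray), 0 where there is no reading), "mtx" (3x3 intrinsics, pixels), "world_to_cam" (4x4, takes a point from world to camera coordinates). Camera axes: x right, y down, z forward; pixel columns grow to the right and rows downward; lengths in mm; the calibration is good to about 2 mm. A picture is of the moment at which its call begins.
- job.hand_in(): hands the job in, once; it reports no verdict.
Trained networks look in a picture, given as the dict that the camera call returned (one of the last four; its "shot" number tells which), for a name from the list of things; names that differ only in an ending like _2 or _b are one class to them, and where a whole thing is asked for, a point or a joint stands for the part that bears it (a point fixed in the world has none). Each returns a list of dicts, best first, with "p" (0 to 1); they miss things now and then, are a little off and sometimes report something else, mostly with a low value. They report only what shows in the picture. A call takes as long as a camera call.
- imaging.look_for(query, picture): "centre" ([x, y, z] in mm, in the coordinates of the camera as it stood for that picture, good to about 4 mm: the middle of the surface that is visible of it).
- imaging.cut_out(query, picture): "pixels" (400x640 bool, what is visible of it).
- imaging.spot_point(query, picture): "centre" ([x, y, z] in mm, in the coordinates of the camera as it stood for that picture, good to about 4 mm: a listed point, or the origin of a listed thing).
The state is a dict: "clock": time; "qpos": joint angles; "qd": joint speeds; "joint_torque": joint torques, N m; "tool_pos": TCP position; "tcp_rot": TCP orientation; "ft_force": force on the tool from outside, world axes, zero at the start; "torque": the same for the moment, N m; "gripper_width": finger opening in mm.
Only numpy, scipy, OpenCV 4.12 (cv2) and the standard library are available. Lean on these libraries where they do the work, as an engineer would, in place of code of your own. Each camera call takes 0.05 s, during which the arm holds its last target.

## Working session

There is one attempt and no reset: what is moved stays moved. The work goes in short steps, Python scripts to look and compute and a shell command to move; the robot and the scene stay as the last step left them, time stands still between calls to the robot, and variables do not carry over. Pictures are saved under pics/ and viewed, and the job is handed in when it is done.

```bash
ls; mkdir -p pics; cat > h.py <<'E'
import numpy as np, cv2
from bench import monitor, imaging, job
from scipy.spatial.transform import Rotation as R
def w(p,f):
    return (np.linalg.inv(f["world_to_cam"])@np.r_[p,1])[:3]
def st():
    s=monitor.read_state(); print(s["clock"],np.round(s["tool_pos"],1),np.round(s["tcp_rot"],3),np.round(s["ft_force"],1),s["gripper_width"]); 
    print(np.round(R.from_rotvec(s["tcp_rot"]).as_matrix(),3)); return s
def save(f,n): cv2.imwrite("pics/"+n,f["color"][:,:,::-1])
E
python3 - <<'E'
from h import *
st()
for c in ["scene","top"]:
    f=imaging.grab_frame(c); save(f,c+"0.png")
    for q in ["rod_mid","rod","gauge","slot_entry","jaw_fixed","jaw_pivot","marker_post","marker_nose","spray_can","wrench","solvent_tin"]:
        r=imaging.spot_point(q,f)
        print(c,q,[(np.round(w(d["centre"],f),1),round(d["p"],2)) for d in r[:2]])
E
```

```text
pics
0.0 [ 152.3 -631.3  237.9] [-3.118e+00 -3.710e-01  1.000e-03] [-0.1  0.8  0.2] 88.12297194748142
[[ 0.972  0.235 -0.001]
 [ 0.235 -0.972  0.002]
 [-0.    -0.002 -1.   ]]
scene rod_mid [(array([ 579.5, -277.4,   37.3]), 0.52)]
scene rod [(array([ 578.2, -281.1,    1.5]), 0.58)]
scene gauge [(array([533.2, 137.3,  -1.1]), 0.94)]
scene slot_entry [(array([543.8,  70. ,   8.6]), 0.68)]
scene jaw_fixed [(array([510.1, 233.4,   7. ]), 0.92)]
scene jaw_pivot [(array([547. , 241.5,   9.1]), 0.77)]
scene marker_post [(array([555.3, -19.9,  50.3]), 0.73)]
scene marker_nose [(array([548.3,  39. ,  20. ]), 0.75)]
scene spray_can [(array([ 668. , -409.1,   -2.2]), 0.6)]
scene wrench [(array([766.2,  23.5,  -1.2]), 0.96), (array([551.6, -19.3,   5.7]), 0.38)]
scene solvent_tin [(array([696.7, 375.6,   0.9]), 0.76)]
top rod_mid [(array([ 582.8, -277.4,   34.7]), 0.68), (array([551. ,  38.9,  14.2]), 0.58)]
top rod [(array([ 580.4, -277.5,   -0.7]), 0.54), (array([545.8,  74.8,   2.1]), 0.44)]
top gauge [(array([536.8, 134.2,  -2. ]), 0.95), (array([556.3, -24.5,   5.8]), 0.23)]
top slot_entry [(array([546.5,  71.5,   1.9]), 0.69)]
top jaw_fixed [(array([512.5, 234.3,   4.3]), 0.64)]
top jaw_pivot [(array([552.5, 237. ,   4.2]), 0.84)]
top marker_post [(array([555.2, -24.1,  53.7]), 0.42)]
top marker_nose [(array([551.2,  40.7,  15.9]), 0.63)]
top spray_can [(array([ 675.5, -404.8,   -3.5]), 0.77)]
top wrench [(array([767.7,  13.7,   1. ]), 0.65)]
top solvent_tin [(array([698.1, 376.2,  -3.7]), 0.67)]
```

View pics/scene0.png

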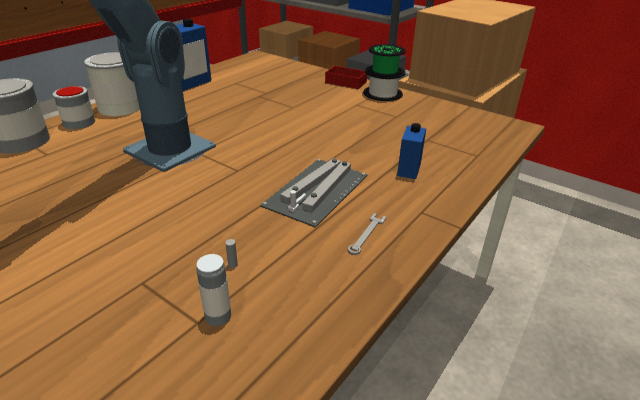

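View pics/top0.png

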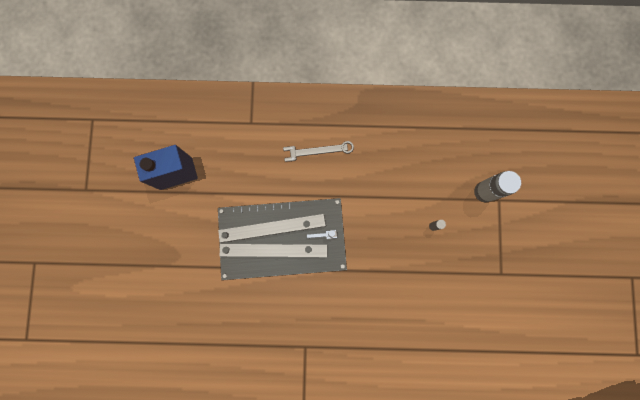

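The scene view shows the rod at px (231,253) beside the can at (213,290), and the gauge at (315,190). In the top view the rod is at (439,225) and the gauge at (282,240), with its wide end to the right. The network positions agree with both pictures.

```bash
python3 -m creep '[[3.33,-1.62,0,0],[3.33,-1.62,0,0],[3.33,-1.62,0,0],[3.33,-1.62,0,0],[3.33,-1.62,0,0],[3.33,-1.62,0,0],[3.33,-1.62,0,0],[3.33,-1.62,0,0],[3.33,-1.62,0,0],[3.33,-1.62,0,0],[3.33,-1.62,0,0],[3.33,-1.62,0,0],[3.33,-1.62,0,0],[3.33,-1.62,0,0],[3.33,-1.62,0,0],[0,0,0,4],[0,0,0,4],[0,0,0,0],[0,0,0,0]]'
python3 - <<'E'
from h import *
st()
f=imaging.grab_frame("wrist"); save(f,"w1.png")
for q in ["rod_mid","rod"]:
    print(q,[(np.round(w(d["centre"],f),1),round(d["p"],2)) for d in imaging.spot_point(q,f)[:3]])
E
```

```text
clock: 2.78
tool_pos: [580.9, -278.6, 238.6]
tcp_rot: [3.137, 0.155, -0.0]
ft_force: [-0.1, 1.3, -0.3]
gripper_width: 87.9
2.7833 [ 580.9 -278.6  238.6] [ 3.137  0.155 -0.   ] [-0.1  1.3 -0.3] 87.85592569155708
[[ 0.995  0.099 -0.   ]
 [ 0.099 -0.995 -0.   ]
 [-0.     0.    -1.   ]]
rod_mid [(array([ 581.8, -269.8,   35.6]), 0.62)]
rod [(array([ 581.6, -272.3,    2.3]), 0.9)]
```

View pics/w1.png

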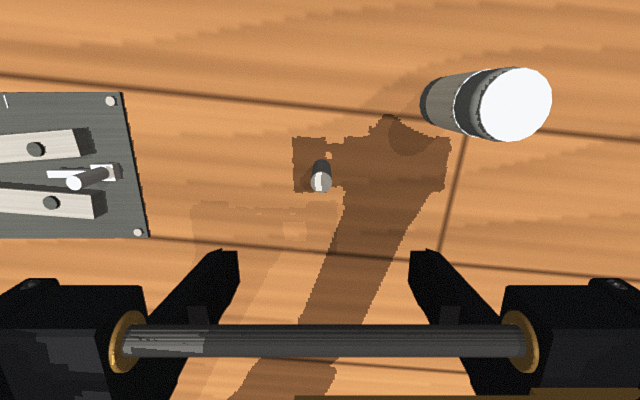

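The wrist view shows the rod at px (320,177) between the fingers, with the can well clear at (490,105). Next I'll refine the rod position from depth.

```bash
cat >> h.py <<'E'
def cloud(f):
    z=f["range_z"]; v,u=np.mgrid[0:400,0:640]; K=f["mtx"]
    P=np.stack([(u-K[0,2])/K[0,0]*z,(v-K[1,2])/K[1,1]*z,z],-1)
    Wc=np.linalg.inv(f["world_to_cam"]); Q=P@Wc[:3,:3].T+Wc[:3,3]; Q[z<=0]=np.nan; return Q
E
python3 - <<'E'
from h import *
f=imaging.grab_frame("wrist");Q=cloud(f)
c=imaging.cut_out("rod",f)[0]; m=c["pixels"]; print(c["p"],m.sum())
P=Q[m]; print(np.nanmin(P,0),np.nanmax(P,0))
T=P[(P[:,2]>66)&(P[:,2]<74)]; print(len(T),(T.min(0)+T.max(0))/2,T.mean(0),np.ptp(T,axis=0))
f=imaging.grab_frame("top");Q=cloud(f)
for c in imaging.cut_out("rod",f)[:2]:
    P=Q[c["pixels"]];P=P[P[:,2]>60];print(c["p"],len(P),P.mean(0) if len(P) else 0)
E
```

```text
0.71 583
[ 569.16454604 -286.10748165   -1.38311038] [ 591.25179035 -264.8488634    72.30883706]
360 [ 580.1645041  -275.43936481   69.2299183 ] [ 580.76632463 -275.58287181   70.1247112 ] [21.99991611 21.18100282  6.15783751]
```

```bash
python3 -m creep '[[0,-0.31,3,0],[0,0,3.5,0],[0,0,3.5,0],[0,0,3.5,0],[0,0,3.5,0],[0,0,2.5,0],[0,0,1.06,0],[0,0,0,0]]'
python3 -m creep '[[0,0,0,0],[0,0,0,0],[0,0,0,0],[0,0,0,0],[0,0,0,0],[0,0,0,0],[0,0,0,0]]' 1.8 25
```

```text
clock: 3.8
tool_pos: [578.9, -274.6, 30.6]
tcp_rot: [-3.136, -0.153, 0.007]
ft_force: [-0.5, 0.1, 0.4]
gripper_width: 88.3
clock: 4.38
tool_pos: [580.9, -275.4, 33.5]
tcp_rot: [3.138, 0.153, 0.001]
ft_force: [0.8, 0.8, 0.2]
gripper_width: 43.7
```

```bash
python3 -m creep '[[0,0,0,0],[0,0,0,0],[0,0,0,0],[0,0,0,0],[0,0,0,0],[0,0,0,0]]'
python3 - <<'E'
from h import *
for c in ["scene","top"]:
    f=imaging.grab_frame(c)
    Q=cloud(f)
    for q in ["gauge","jaw_fixed","jaw_pivot","marker"]:
        r=imaging.cut_out(q,f)
        if not r: continue
        m=r[0]["pixels"]; P=Q[m]; P=P[np.isfinite(P).all(1)]
        if q=="gauge": print(c,q,r[0]["p"],cv2.minAreaRect(P[:,:2].astype(np.float32)))
        else:
            T=P[(P[:,2]>24)&(P[:,2]<32)] if q!="marker" else P[P[:,2]>55]
            print(c,q,r[0]["p"],len(T),cv2.minAreaRect(T[:,:2].astype(np.float32)) if len(T)>3 else T)
E
```

```text
clock: 4.88
tool_pos: [580.7, -275.4, 33.0]
tcp_rot: [3.138, 0.152, -0.0]
ft_force: [0.3, 0.4, -0.4]
gripper_width: 21.3
scene gauge 0.82 ((540.3475952148438, 103.8663558959961), (185.8564910888672, 320.3501281738281), 6.325192928314209)
scene jaw_fixed 0.71 487 ((520.1211547851562, 112.60166931152344), (53.54835510253906, 280.6578674316406), 1.232280969619751)
scene jaw_pivot 0.78 522 ((566.1937255859375, 124.83987426757812), (32.62269592285156, 263.7718200683594), 10.106348991394043)
scene marker 0.61 24 ((555.9315795898438, -22.566516876220703), (11.482483863830566, 12.715665817260742), 1.5663726329803467)
top gauge 0.94 ((541.7573852539062, 102.5143814086914), (183.43991088867188, 316.352783203125), 6.452864646911621)
top jaw_fixed 0.88 1177 ((511.2802734375, 119.42591857910156), (28.989913940429688, 257.81866455078125), 1.426576852798462)
top jaw_pivot 0.75 1177 ((565.3011474609375, 125.22055053710938), (30.123464584350586, 259.78509521484375), 10.243139266967773)
top marker 0.43 37 ((554.0259399414062, -20.750633239746094), (14.19137954711914, 11.955205917358398), 2.820685386657715)
```

```bash
python3 -m creep '[[0,0,-2,0],[0,0,-3,0],[0,0,-3,0],[-0.03,-2.5,0,0],[-0.03,-3.8,0,0],[-0.03,-3.9,0,0],[-0.03,-3.9,0,0],[-0.03,-3.9,0,0],[-0.03,-3.9,0,0],[-0.03,-3.9,0,0],[-0.03,-3.9,0,0],[-0.03,-3.0,0,0],[-0.05,-2.18,0,0],[0,0,0,0],[0,0,0,0]]'
python3 - <<'E'
from h import *
st()
f=imaging.grab_frame("wrist");save(f,"w2.png");Q=cloud(f)
for q in ["slot_entry","marker_nose","marker_post","rod_mid","rod","gauge"]:
    print(q,[(np.round(w(d["centre"],f),1),round(d["p"],2)) for d in imaging.spot_point(q,f)[:3]])
for q in ["jaw_fixed","jaw_pivot","rod"]:
    r=imaging.cut_out(q,f)
    if not r: continue
    P=Q[r[0]["pixels"]];P=P[np.isfinite(P).all(1)]
    if q!="rod": P=P[(P[:,2]>24)&(P[:,2]<32)]
    print(q,r[0]["p"],len(P),cv2.minAreaRect(P[:,:2].astype(np.float32)),P.min(0),P.max(0))
E
```

```text
clock: 6.63
tool_pos: [543.2, 73.1, 113.0]
tcp_rot: [-3.137, -0.158, 0.001]
ft_force: [-0.2, -0.8, -1.8]
gripper_width: 21.2
6.6333 [543.2  73.1 113. ] [-3.137e+00 -1.580e-01  1.000e-03] [-0.2 -0.8 -1.8] 21.161681454503224
[[ 0.995  0.1   -0.001]
 [ 0.1   -0.995  0.   ]
 [-0.001 -0.    -1.   ]]
slot_entry [(array([547.2,  69.4,   9.5]), 0.86)]
marker_nose [(array([548. ,  42.2,  14.9]), 0.64)]
marker_post [(array([550.7, -23.3,  51.4]), 0.85), (array([539.6, 135.3,   0. ]), 0.39)]
rod_mid [(array([544.1,  82.5, 113.3]), 0.75)]
rod [(array([539.6,  75.8,  83. ]), 0.87), (array([507.4, 233.6,   3.3]), 0.59)]
gauge [(array([539.7, 141. ,  -2.7]), 0.72)]
jaw_fixed 0.7 9032 ((511.6693115234375, 120.75142669677734), (35.77779769897461, 261.0427551269531), 0.6630310416221619) [492.30856456  -9.70488046  24.01782244] [528.20306117 251.28347398  31.99645931]
jaw_pivot 0.68 13229 ((563.8831787109375, 126.10547637939453), (30.72059440612793, 260.47607421875), 10.155818939208984) [526.45545424  -3.79118558  24.00574321] [601.65596465 256.03690194  31.99208627]
rod 0.87 4396 ((492.0776672363281, 72.43000793457031), (154.0751190185547, 50.798004150390625), 8.41220760345459) [412.39569573  36.8611667   -0.75867744] [568.96785416  86.94955623 190.3393368 ]
```

View pics/w2.png

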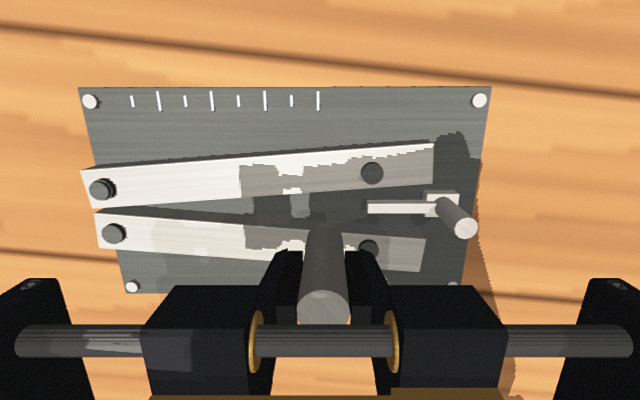

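The wrist view shows the rod held over the slot at px (322,280), with both slot faces visible and the nose tip at px (368,207). I'll fit the slot edges.

```bash
python3 - <<'E'
from h import *
for cam in ["wrist","top"]:
    f=imaging.grab_frame(cam);Q=cloud(f); E={}
    for q,s in [("jaw_fixed",1),("jaw_pivot",-1)]:
        P=Q[imaging.cut_out(q,f)[0]["pixels"]];P=P[np.isfinite(P).all(1)];P=P[(P[:,2]>24.5)&(P[:,2]<31)]
        pts=[]
        for y in range(20,225,6):
            B=P[abs(P[:,1]-y)<3]
            if len(B)>5: 
                # middle + half width via percentile edge
                pts.append((y,s*np.percentile(s*B[:,0],98)))
        pts=np.array(pts); k=np.polyfit(pts[:,0],pts[:,1],1); r=pts[:,1]-np.polyval(k,pts[:,0]); g=abs(r)<2
        k=np.polyfit(pts[g,0],pts[g,1],1);E[q]=k;print(cam,q,k,g.sum(),len(g),np.std(r[g]))
    for y in [70,80,100,130,150,170]:
        a=np.polyval(E["jaw_fixed"],y);b=np.polyval(E["jaw_pivot"],y);print(y,round(a,1),round(b,1),round(b-a,1),round((a+b)/2,1))
E
```

```text
wrist jaw_fixed [-1.62793621e-02  5.26856839e+02] 31 32 0.3764158280918828
wrist jaw_pivot [-1.79188788e-01  5.71982548e+02] 35 35 0.15941907667989297
70 525.7 559.4 33.7 542.6
80 525.6 557.6 32.1 541.6
100 525.2 554.1 28.8 539.6
130 524.7 548.7 23.9 536.7
150 524.4 545.1 20.7 534.8
170 524.1 541.5 17.4 532.8
top jaw_fixed [-2.93001487e-02  5.29639129e+02] 2 7 1.393058482761603
top jaw_pivot [-1.79282333e-01  5.73965147e+02] 7 7 0.5753209662863237
70 527.6 561.4 33.8 544.5
80 527.3 559.6 32.3 543.5
100 526.7 556.0 29.3 541.4
130 525.8 550.7 24.8 538.2
150 525.2 547.1 21.8 536.2
170 524.7 543.5 18.8 534.1
```

```bash
python3 -m creep '[[0,0,2,0],[0,0,2.5,0],[0,0,1.5,0],[0,0,0.7,0],[0,0,0.4,0],[0,0,0,0],[0,0,0,0]]'
python3 -m creep '[[0,0,0.1,0],[0,0,0,0]]'
python3 -m creep '[[0,0,0.1,0],[0,0,0,0]]'
```

```text
clock: 8.02
tool_pos: [544.3, 71.6, 42.8]
tcp_rot: [-3.138, -0.153, -0.002]
ft_force: [1.0, 0.4, -2.7]
gripper_width: 21.1
clock: 8.18
tool_pos: [544.3, 71.6, 41.9]
tcp_rot: [-3.138, -0.153, -0.002]
ft_force: [-0.0, -0.7, -1.2]
gripper_width: 21.2
clock: 8.35
tool_pos: [543.9, 71.5, 40.4]
tcp_rot: [-3.138, -0.153, -0.001]
ft_force: [-0.2, -0.0, -1.6]
gripper_width: 21.4
```

```bash
python3 -m creep '[[0,0,0.08,0],[0,0,0,0]]'
python3 -m creep '[[0,0,0.07,0],[0,0,0,0]]'
```

```text
clock: 8.52
tool_pos: [543.7, 71.5, 39.3]
tcp_rot: [-3.138, -0.153, -0.0]
ft_force: [-0.0, -0.3, -1.9]
gripper_width: 21.2
clock: 8.68
tool_pos: [544.0, 71.5, 39.0]
tcp_rot: [3.138, 0.152, 0.001]
ft_force: [-0.8, 0.2, 2.0]
gripper_width: 21.4
```

```bash
python3 -m creep '[[0,0,0.07,0],[0,0,0,0]]'
```

```text
clock: 8.85
tool_pos: [544.2, 71.5, 38.9]
tcp_rot: [3.138, 0.152, 0.001]
ft_force: [-2.4, -0.9, 9.4]
gripper_width: 21.2
```

```bash
python3 -m creep '[[0,0,-0.08,0],[0,0,0,0],[0,0,0,0]]' 1.8 8
python3 -m creep '[[0,-0.5,0,0],[0,-0.8,0,0],[0,-0.8,0,0],[0,-0.8,0,0],[0,-0.6,0,0],[0,-0.4,0,0],[0,-0.2,0,0],[0,0,0,0],[0,0,0,0]]'
```

```text
clock: 9.1
tool_pos: [543.8, 71.5, 38.8]
tcp_rot: [3.138, 0.153, 0.0]
ft_force: [-0.6, 0.3, 1.8]
gripper_width: 21.5
clock: 9.85
tool_pos: [539.7, 113.0, 38.8]
tcp_rot: [-3.137, -0.153, -0.0]
ft_force: [-0.7, 0.1, 3.5]
gripper_width: 21.7
```

```bash
for i in 1; do python3 -m creep '[[0,-0.2,0,0],[0,-0.2,0,0],[0,-0.2,0,0],[0,0,0,0],[0,0,0,0]]'; done
python3 -m creep '[[0,-0.2,0,0],[0,-0.2,0,0],[0,0,0,0]]' | sed -n '2p;4,5p'
python3 -m creep '[[0,-0.1,0,0],[0,-0.1,0,0],[0,0,0,0]]' | sed -n '2p;4,5p'
python3 - <<'E'
from h import *
f=imaging.grab_frame("wrist");save(f,"w3.png")
E
```

```text
clock: 10.27
tool_pos: [539.3, 117.8, 38.8]
tcp_rot: [3.137, 0.152, 0.0]
ft_force: [-0.1, -3.3, 4.6]
gripper_width: 21.7
tool_pos: [538.9, 122.1, 38.8]
ft_force: [0.7, -3.5, 5.7]
gripper_width: 22.2
tool_pos: [538.7, 123.7, 38.8]
ft_force: [0.3, -4.4, 5.1]
gripper_width: 21.6
```

View pics/w3.png

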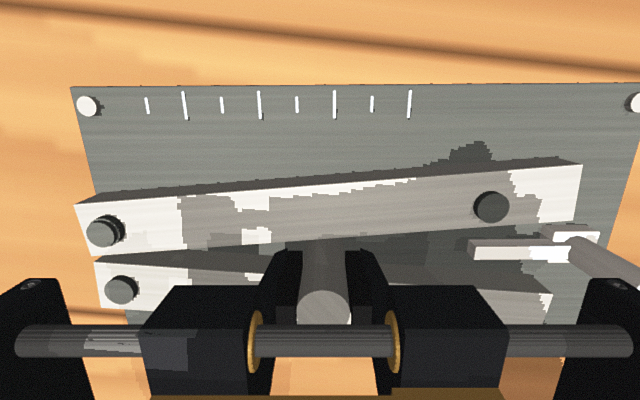

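The rod is upright in the slot at px (322,275), and the jaws aren't touched yet. The ~4 N drag comes from floor friction, so I'll ease the downward load and continue.

```bash

python3 -m creep '[[0,0,-0.03,0],[0,0,0,0]]' | sed -n '2p;4,5p'
python3 -m creep '[[0,-0.1,-0.01,0],[0,-0.1,-0.01,0],[0,0,0,0]]' | sed -n '2p;4,5p'
```

```text
tool_pos: [538.3, 124.5, 38.8]
ft_force: [0.0, -2.1, 1.7]
gripper_width: 21.9
tool_pos: [537.7, 127.3, 38.8]
ft_force: [-0.1, 0.5, -0.9]
gripper_width: 21.8
```

```bash
python3 -m creep '[[0,-0.1,0,0],[0,-0.1,0,0],[0,0,0,0]]' | sed -n '2p;4,5p'
```

```text
tool_pos: [537.8, 128.9, 39.0]
ft_force: [-0.3, 0.0, -1.9]
gripper_width: 21.2
```

```bash
python3 -m creep '[[0,-0.1,0,0],[0,-0.1,0,0],[0,0,0,0]]' | sed -n '2p;4,5p'
```

```text
tool_pos: [537.8, 130.5, 39.1]
ft_force: [-1.1, -0.8, -1.3]
gripper_width: 21.7
```

```bash
python3 -m creep '[[0,-0.1,0.01,0],[0,-0.1,0,0],[0,0,0,0]]' | sed -n '2p;4,5p'
```

```text
tool_pos: [537.5, 132.4, 39.0]
ft_force: [-1.4, -0.1, -1.5]
gripper_width: 21.7
```

```bash
python3 -m creep '[[0,-0.1,0.01,0],[0,-0.1,0,0],[0,0,0,0]]' | sed -n '2p;4,5p'
```

```text
tool_pos: [537.3, 134.2, 38.9]
ft_force: [-0.7, -1.0, -0.8]
gripper_width: 21.4
```

```bash
python3 -m creep '[[0,-0.1,0,0],[0,-0.1,0,0],[0,0,0,0]]' | sed -n '2p;4,5p'
```

```text
tool_pos: [537.1, 136.0, 38.9]
ft_force: [-1.5, -1.7, -1.0]
gripper_width: 21.7
```

```bash
python3 -m creep '[[0,-0.1,0,0],[0,0,0,0]]' | sed -n '2p;4,5p'
```

```text
tool_pos: [537.0, 136.8, 38.9]
ft_force: [-1.9, -2.3, -0.3]
gripper_width: 22.0
```

```bash
python3 -m creep '[[-0.03,-0.1,0,0],[0,0,0,0]]' | sed -n '2p;4,5p'
```

```text
tool_pos: [536.7, 137.8, 38.9]
ft_force: [-2.6, -2.5, -0.4]
gripper_width: 21.5
```

```bash
python3 -m creep '[[-0.02,-0.1,0,0],[0,0,0,0]]' | sed -n '2p;4,5p'
```

```text
tool_pos: [536.5, 138.5, 38.9]
ft_force: [-1.3, -4.0, -0.8]
gripper_width: 21.7
```

```bash
python3 -m creep '[[-0.02,-0.1,0,0],[0,0,0,0]]' | sed -n '2p;4,5p'
```

```text
tool_pos: [536.4, 139.0, 39.0]
ft_force: [-1.2, -6.5, -0.3]
gripper_width: 21.4
```

```bash
python3 -m creep '[[-0.01,-0.05,0,0],[0,0,0,0],[0,0,0,0]]' | sed -n '2p;4,5p'
```

```text
tool_pos: [536.4, 139.2, 39.1]
ft_force: [-0.9, -6.8, 0.5]
gripper_width: 22.3
```

```bash
python3 -m creep '[[0,-0.05,0,0],[0,0,0,0],[0,0,0,0]]' | sed -n '2p;4,5p'
```

```text
tool_pos: [536.4, 139.4, 39.1]
ft_force: [-1.0, -7.2, 1.0]
gripper_width: 21.7
```

```bash
python3 -m creep '[[0,-0.06,0,0],[0,0,0,0],[0,0,0,0]]' | sed -n '2p;4,5p'
```

```text
tool_pos: [536.4, 139.7, 39.2]
ft_force: [-1.3, -8.3, 2.3]
gripper_width: 21.8
```

```bash
python3 - <<'E'
from h import *
for i in range(3):
    f=imaging.grab_frame("wrist"); s=monitor.read_state(); print(np.round(s["tool_pos"],1),np.round(s["ft_force"],1),s["gripper_width"])
save(f,"w4.png")
E
```

```text
[536.4 139.7  39.2] [-2.2 -8.2  2.7] 22.113342514647908
[536.4 139.7  39.2] [-1.5 -7.2  1.6] 21.36570575087592
[536.4 139.7  39.2] [-2.7 -8.7  1.6] 21.790732765498422
```

View pics/w4.png

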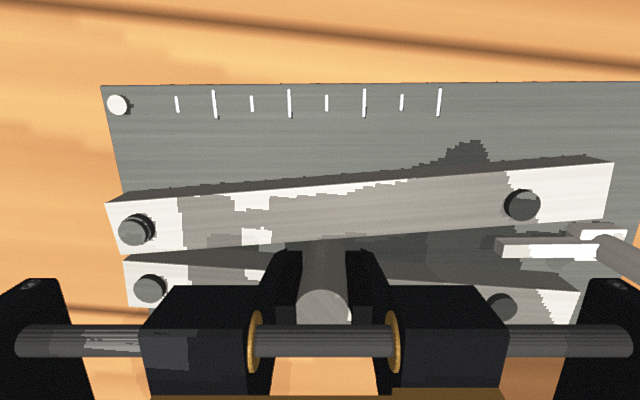

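```bash
python3 -m creep '[[0,0,0,0],[0,0,0,0],[0,0,0,0],[0,0,0,0]]' 4.5
python3 - <<'E'
from h import *
for cam in ["wrist","top","scene"]:
    f=imaging.grab_frame(cam);save(f,cam+"5.png");Q=cloud(f)
    for q in ["rod_mid","rod","marker_nose","marker_post"]:
        print(cam,q,[(np.round(w(d["centre"],f),1),round(d["p"],2)) for d in imaging.spot_point(q,f)[:2]])
E
```

```text
clock: 14.38
tool_pos: [536.6, 143.0, 39.3]
tcp_rot: [-3.136, -0.154, -0.002]
ft_force: [-0.4, -0.0, 0.7]
gripper_width: 44.4
wrist rod_mid [(array([534.2, 148.3,  39.7]), 0.71)]
wrist rod [(array([535.3, 138. ,   5.2]), 0.58)]
wrist marker_nose [(array([546.6,  37.3,  18.8]), 0.93)]
wrist marker_post [(array([536. , 144.6,  41.5]), 0.51)]
top rod_mid []
top rod []
top marker_nose [(array([549.5,  39. ,  15.7]), 0.74)]
top marker_post [(array([548.5,  40.7,  15.3]), 0.59), (array([556.6, -23. ,  52.6]), 0.54)]
scene rod_mid [(array([537.4, 142.2,  41.9]), 0.48), (array([553.9, -17.4,  49.2]), 0.27)]
scene rod [(array([531.8, 135.6,   4.1]), 0.58)]
scene marker_nose [(array([538.7, 140.2,  41. ]), 0.7), (array([549.4,  39. ,  20.8]), 0.47)]
scene marker_post [(array([556. , -18.5,  51.7]), 0.5), (array([515.1, 234.7,   6.9]), 0.38)]
```

View pics/wrist5.png

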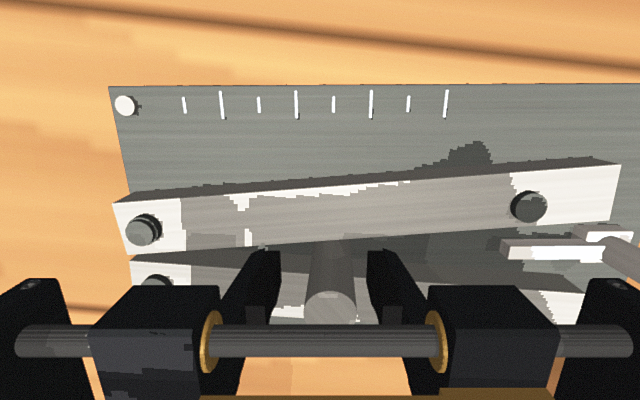

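The rod stands on its own at px (330,290). I'll lift clear and check it.

```bash
python3 -m creep '[[0,0,-1,0],[0,0,-2.5,0],[0,0,-3.5,0],[0,2,-3.5,0],[0,3.5,-2,0],[0,3.5,0,0],[0,3,0,0],[0,0,0,0],[0,0,0,0]]'
python3 - <<'E'
from h import *
for cam in ["wrist","top"]:
    f=imaging.grab_frame(cam);save(f,cam+"6.png");Q=cloud(f)
    for q in ["rod_mid","rod","marker_nose","marker_post"]:
        print(cam,q,[(np.round(w(d["centre"],f),1),round(d["p"],2)) for d in imaging.spot_point(q,f)[:2]])
    m=(abs(Q[...,0]-537)<25)&(abs(Q[...,1]-140)<25)
    for lo,hi in [(30,40),(40,50),(50,60),(60,70),(72,82)]:
        P=Q[m&(Q[...,2]>lo)&(Q[...,2]<hi)]
        if len(P): print(lo,len(P),P.min(0)[:2],P.max(0)[:2],((P.min(0)+P.max(0))/2)[:2])
    m=(abs(Q[...,0]-553)<25)&(abs(Q[...,1]+22)<25)&(Q[...,2]>60)&(Q[...,2]<70); P=Q[m]; print("post",len(P),(P.min(0)+P.max(0))/2,np.ptp(P,axis=0))
E
```

```text
clock: 15.88
tool_pos: [547.8, 19.9, 164.8]
tcp_rot: [3.137, 0.146, 0.001]
ft_force: [0.3, 0.6, 0.5]
gripper_width: 45.2
wrist rod_mid [(array([534.7, 144.6,  42. ]), 0.58)]
wrist rod [(array([535.6, 139.8,   8.3]), 0.61)]
wrist marker_nose [(array([545.9,  41.8,  17.6]), 0.95)]
wrist marker_post [(array([552.3, -20.9,  50.8]), 0.64)]
30 138 [524.65401779 121.66232555] [558.25799261 163.497111  ] [541.4560052  142.57971827]
40 137 [528.3643368  128.02798991] [546.84918885 144.15304809] [537.60676282 136.090519  ]
50 156 [528.60297598 128.56082841] [546.78827083 145.17394416] [537.6956234  136.86738629]
60 179 [528.31970752 128.71699625] [546.70559407 145.60572543] [537.5126508  137.16136084]
72 665 [524.69425811 129.18830023] [546.81522302 151.87739894] [535.75474057 140.53284958]
post 293 [552.51943523 -19.7770877   63.11726706] [15.80066247 15.02698244  5.63695623]
top rod_mid []
top rod [(array([534.9, 135.3,   6. ]), 0.39)]
top marker_nose []
top marker_post []
30 3 [522.45597984 148.12952188] [558.63862868 154.44008172] [540.54730426 151.2848018 ]
72 33 [526.05340207 139.95279759] [546.80518446 150.17752517] [536.42929327 145.06516138]Traceback (most recent call last):
  File "<stdin>", line 10, in <module>
    return umr_minimum(a, axis, None, out, keepdims, initial, where)
ValueError: zero-size array to reduction operation minimum which has no identity
```

View pics/wrist6.png

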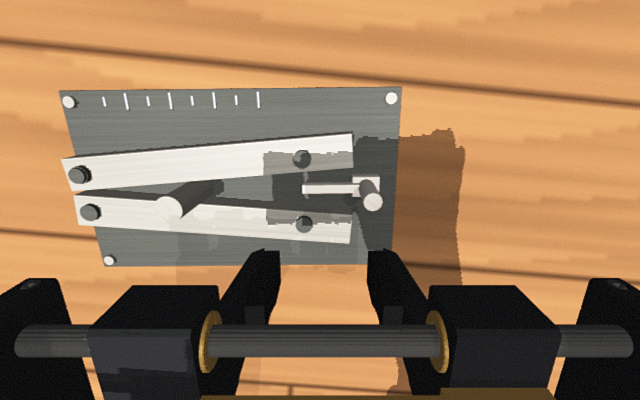

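```bash
cat >> h.py <<'E'
from scipy.optimize import least_squares
def cylfit(P,r,x0):
    # axis: x=a+b*(z-zm), y=c+d*(z-zm)
    zm=P[:,2].mean()
    def res(p):
        v=np.array([p[1],p[3],1]);v/=np.linalg.norm(v)
        q=P-np.array([p[0],p[2],zm]); return np.linalg.norm(np.cross(q,v),axis=1)-r
    s=least_squares(res,[x0[0],0,x0[1],0],loss="soft_l1",f_scale=0.5)
    return s.x,zm,np.sqrt(np.mean(s.fun**2))
def tilt(Q,c,r,lo,hi,n):
    m=(np.hypot(Q[...,0]-c[0],Q[...,1]-c[1])<r+6)&(Q[...,2]>lo)&(Q[...,2]<hi)
    P=Q[m]
    if len(P)<15: print(n,"few",len(P));return
    p,zm,e=cylfit(P,r,c); print(n,len(P),"axis xy@z%.0f"%zm,np.round(p[[0,2]],1),"tilt deg x,y",np.round(np.degrees(p[[1,3]]),2),"rms",round(e,2))
E
python3 - <<'E'
from h import *
for cam in ["wrist","scene"]:
    for k in range(2):
        f=imaging.grab_frame(cam);Q=cloud(f)
        tilt(Q,(536.3,140),11,36,73,cam+" rod"); tilt(Q,(553.5,-21),8,28,61,cam+" post")
E
```

```text
wrist rod 590 axis xy@z56 [535.5 140.1] tilt deg x,y [0.16 2.22] rms 0.29
wrist post 207 axis xy@z46 [552.2 -20.2] tilt deg x,y [ 0.   -0.04] rms 0.19
wrist rod 587 axis xy@z56 [535.5 140.1] tilt deg x,y [-0.04  2.08] rms 0.29
wrist post 206 axis xy@z46 [552.2 -20.2] tilt deg x,y [-0.03 -0.03] rms 0.2
scene rod 84 axis xy@z54 [536.7 140.5] tilt deg x,y [1.18 2.11] rms 2.05
scene post 60 axis xy@z44 [553.9 -20.1] tilt deg x,y [0.18 0.31] rms 1.61
scene rod 81 axis xy@z55 [536.8 140.5] tilt deg x,y [-0.55  4.47] rms 1.76
scene post 60 axis xy@z45 [553.7 -20.1] tilt deg x,y [ 0.9  -0.01] rms 1.76
```

The cylinder fit shows the rod leaning about 2.1° forward, while the marker post reads 0°. I'll regrip more firmly to square it up and reseat it gently.

```bash
python3 -m creep '[[0,-2,-0.5,0],[0,-3.5,0,0],[0.07,-3.5,0,0],[0,-2.2,0,0],[0,-0.85,0,0],[0,0,1.5,0],[0,0,0,0],[0,0,0,0]]' 4.4 20
```

```text
clock: 17.25
tool_pos: [536.3, 140.7, 153.5]
tcp_rot: [3.137, 0.151, -0.003]
ft_force: [-0.2, 0.0, 0.1]
gripper_width: 43.9
```

```bash
python3 -m creep '[[0,0.05,2.5,0],[0,0,3,0],[0,0,3,0],[0,0,2,0],[0,0,1.2,0],[0,0,0,0],[0,0,0,0],[0,0,0,0]]'
python3 -m creep '[[0,0,0,0],[0,0,0,0],[0,0,0,0],[0,0,0,0],[0,0,0,0],[0,0,0,0]]' 1.8 20
```

```text
clock: 17.92
tool_pos: [538.0, 141.7, 38.4]
tcp_rot: [-3.138, -0.152, -0.004]
ft_force: [-0.2, -0.0, 1.3]
gripper_width: 44.2
clock: 18.42
tool_pos: [537.6, 140.3, 37.9]
tcp_rot: [3.136, 0.151, 0.002]
ft_force: [0.0, -4.7, 6.1]
gripper_width: 21.2
```

```bash
python3 -m creep '[[0,0,0,0],[0,0,0,0],[0,0,0,0]]'
python3 - <<'E'
from h import *
f=imaging.grab_frame("wrist");Q=cloud(f);st()
tilt(Q,(536,140),11,36,73,"rod")
m=imaging.cut_out("rod",f)[0]["pixels"];P=Q[m];P=P[(P[:,2]>34)&(P[:,2]<73)]
for lo in range(34,73,6):
    B=P[(P[:,2]>=lo)&(P[:,2]<lo+6)]
    if len(B): print(lo,len(B),B.min(0),B.max(0))
save(f,"w7.png")
E
```

```text
clock: 18.67
tool_pos: [537.6, 140.2, 37.9]
tcp_rot: [3.136, 0.151, 0.002]
ft_force: [-0.1, -4.3, 5.0]
gripper_width: 22.1
18.7167 [537.6 140.3  37.9] [3.136e+00 1.510e-01 2.000e-03] [-1.  -4.2  6.6] 21.348446362202743
[[ 0.995  0.096  0.001]
 [ 0.096 -0.995 -0.002]
 [ 0.001  0.002 -1.   ]]
rod 2615 axis xy@z57 [535.3 140.8] tilt deg x,y [-0.25  2.08] rms 2.45
34 199 [538.18485399 130.18139819  34.0262887 ] [546.77874103 150.61484625  39.88028941]
40 225 [537.83033261 130.25407556  40.02665525] [546.58154976 150.85536269  45.97925677]
46 263 [538.32063271 130.37670869  46.01116145] [546.68616208 151.00544509  51.99961478]
52 287 [537.90839227 130.15413003  52.03855717] [546.69998126 151.15070171  57.94324037]
58 327 [537.78274528 130.71940854  58.01232082] [546.86391678 151.77014605  63.98978525]
64 368 [537.15825241 130.56109317  64.00012672] [546.68178262 152.18315751  69.99253494]
70 195 [538.33261643 131.04275353  70.04003634] [546.60470454 152.03011513  72.99234117]
```

View pics/w7.png

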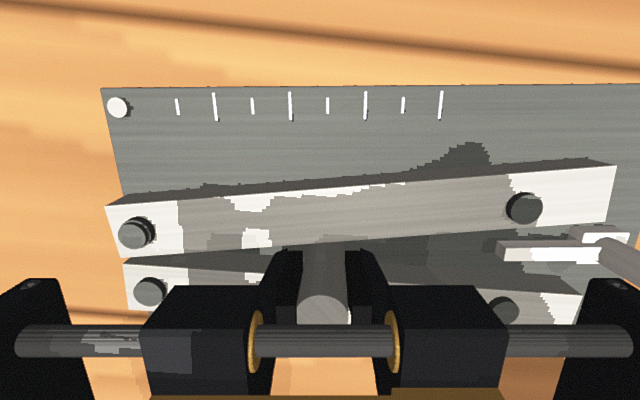

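```bash
cat >> h.py <<'E'
def rodtilt(c=(536,140)):
    f=imaging.grab_frame("wrist");Q=cloud(f)
    m=imaging.cut_out("rod",f)[0]["pixels"].astype(np.uint8); m=cv2.erode(m,np.ones((3,3)))>0
    P=Q[m];P=P[(P[:,2]>34)&(P[:,2]<72)&(np.hypot(P[:,0]-c[0],P[:,1]-c[1])<15)]
    p,zm,e=cylfit(P,11,c);print("rod",len(P),"@z%.0f"%zm,np.round(p[[0,2]],1),"tilt",np.round(np.degrees(p[[1,3]]),2),"rms",round(e,2))
    s=monitor.read_state();print(s["clock"],np.round(s["tool_pos"],1),np.round(s["ft_force"],1),round(s["gripper_width"],1))
E
python3 -c "from h import *; rodtilt()"
python3 -m creep '[[0,0.1,0,0],[0,0.1,0,0],[0,0,0,0]]' | sed -n '2p;4,5p'
python3 -c "from h import *; rodtilt()"
```

```text
rod 1738 @z55 [535.  140.9] tilt [-0.22  2.41] rms 0.27
18.8667 [537.6 140.2  37.9] [ 0.1 -4.1  6.4] 21.5
tool_pos: [537.6, 140.0, 37.9]
ft_force: [-0.9, -0.7, 5.7]
gripper_width: 21.3
rod 1714 @z55 [535.1 140.6] tilt [-0.12  1.99] rms 0.27
19.2167 [537.6 140.   37.9] [-1.3 -0.7  6.6] 21.4
```

```bash
python3 -m creep '[[0,0.05,-0.02,0],[0,0.05,-0.02,0],[0,0,0,0]]' | sed -n '2p;4,5p'
python3 -c "from h import *; rodtilt()"
```

```text
tool_pos: [537.5, 139.8, 37.9]
ft_force: [0.7, 2.5, 4.5]
gripper_width: 21.8
rod 1710 @z55 [535.  140.4] tilt [-0.15  1.82] rms 0.27
19.5667 [537.6 139.8  37.9] [-0.5  3.4  4.7] 21.8
```

```bash
python3 -m creep '[[0,0.05,0,0],[0,0.05,0,0],[0,0,0,0]]' | sed -n '2p;4,5p'
python3 -c "from h import *; rodtilt()"
```

```text
tool_pos: [537.6, 139.3, 37.8]
ft_force: [-0.6, 5.4, 6.4]
gripper_width: 21.7
rod 1714 @z55 [535.1 139.9] tilt [-0.06  1.24] rms 0.27
19.9167 [537.5 139.3  37.8] [-1.   4.9  6.3] 21.7
```

```bash
python3 -m creep '[[0,0.05,0,0],[0,0.03,0,0],[0,0,0,0]]' | sed -n '2p;4,5p'
python3 -c "from h import *; rodtilt()"
```

```text
tool_pos: [537.6, 139.1, 37.8]
ft_force: [0.2, 6.7, 5.4]
gripper_width: 21.6
rod 1736 @z56 [535.1 139.7] tilt [-0.11  0.91] rms 0.28
20.2667 [537.6 139.1  37.8] [-0.3  6.2  5. ] 21.6
```

```bash
python3 -m creep '[[0,0.05,0,0],[0,0.0,0,0],[0,0,0,0]]' | sed -n '2p;4,5p'
python3 -c "from h import *; rodtilt()"
```

```text
tool_pos: [537.6, 138.8, 37.8]
ft_force: [-0.8, 7.0, 5.4]
gripper_width: 21.4
rod 1706 @z55 [535.1 139.2] tilt [-0.11  0.71] rms 0.27
20.6167 [537.6 138.7  37.8] [-0.1  5.6  5.2] 21.4
```

```bash
python3 -m creep '[[0,-0.1,0,0],[0,-0.1,0,0],[0,-0.05,0,0],[0,0,0,0]]' 1.8 55 | sed -n '2p;4,5p'
python3 -c "from h import *; rodtilt()"
```

```text
tool_pos: [537.6, 138.9, 37.8]
ft_force: [0.3, 1.8, 7.2]
gripper_width: 20.9
rod 1699 @z55 [535.1 139.5] tilt [-0.09  0.95] rms 0.27
21.05 [537.6 139.   37.9] [0.1 1.9 6.9] 21.0
```

```bash
python3 -m creep '[[0,-0.1,0,0],[0,-0.05,0,0],[0,0,0,0],[0,0,0,0]]' | sed -n '2p;4,5p'
python3 -c "from h import *; rodtilt()"
```

```text
tool_pos: [537.5, 139.1, 37.8]
ft_force: [-0.2, -0.6, 7.6]
gripper_width: 20.8
rod 1688 @z55 [535.1 139.7] tilt [-0.09  1.14] rms 0.27
21.4833 [537.6 139.1  37.9] [ 1.1 -1.3  7.5] 20.6
```

```bash
python3 -m creep '[[0,-0.05,0,0],[0,-0.05,0,0],[0,0,0,0],[0,0,0,0]]' | sed -n '2p;4,5p'
python3 -c "from h import *; rodtilt()"
```

```text
tool_pos: [537.5, 139.3, 37.8]
ft_force: [0.8, -2.4, 8.4]
gripper_width: 20.8
rod 1748 @z56 [535.1 139.8] tilt [-0.16  1.28] rms 0.27
21.9167 [537.5 139.2  37.8] [ 0.8 -3.4  8.2] 20.9
```

```bash
python3 -m creep '[[0,0.2,0,0],[0,0.2,0,0],[0,0.2,0,0],[0,0.1,0,0],[0,0,-0.05,0],[0,0,0,0],[0,0,0,0]]' | sed -n '2p;4,5p'
python3 -c "from h import *; rodtilt()"
```

```text
tool_pos: [537.7, 134.5, 37.9]
ft_force: [1.2, 2.4, 2.4]
gripper_width: 20.5
rod 1685 @z56 [535.2 135. ] tilt [-0.16  0.94] rms 0.28
22.6 [537.7 134.5  37.9] [1.  4.1 2.2] 20.9
```

```bash
python3 -m creep '[[0,0,0,0],[0,0,0,0],[0,0,0,0]]' 3.0 55 | sed -n '2p;4,5p'
python3 -c "from h import *; rodtilt((536,135))"
python3 -m creep '[[0,0,0,0],[0,0,0,0],[0,0,0,0],[0,0,0,0]]' 1.8 55 | sed -n '2p;4,5p'
python3 -c "from h import *; rodtilt((536,135))"
```

```text
tool_pos: [536.5, 133.3, 37.3]
ft_force: [0.4, 0.1, 0.0]
gripper_width: 30.1
rod 1750 @z55 [535.3 133.9] tilt [-0.01 -0.28] rms 0.27
22.95 [536.8 133.7  37.5] [-0.5 -0.2  0.2] 29.9
tool_pos: [537.2, 134.2, 37.7]
ft_force: [-0.0, 0.6, -2.4]
gripper_width: 20.6
rod 1680 @z55 [535.3 134.7] tilt [-0.02  0.43] rms 0.27
23.3833 [537.2 134.4  37.8] [ 0.3  0.9 -2. ] 20.7
```

Pushing high in the grip tilts the rod. Instead I'll let it stand free and push with only the rear fingertip, low down just above the jaws.

```bash
python3 -m creep '[[0,0,0,0],[0,0,0,0],[0,0,0,0],[0,0,0.2,0],[0,0,0.2,0],[0,0,0.15,0],[0,0,0,0],[0,0,0,0]]' 3.0 55 | sed -n '2p;4,5p'
python3 -c "from h import *; rodtilt((536,135))"
```

```text
tool_pos: [537.3, 134.4, 32.2]
ft_force: [-0.5, 0.6, -0.9]
gripper_width: 29.9
rod 1915 @z55 [535.4 134.7] tilt [-0.05 -0.02] rms 0.28
24.15 [537.4 134.5  32.4] [-0.8  0.4  0.2] 30.0
```

```bash
python3 -m creep '[[0,-0.1,0,0],[0,-0.1,0,0],[0,-0.1,0,0],[0,-0.1,0,0],[0,-0.1,0,0],[0,-0.1,0,0],[0,0,0,0],[0,0,0,0]]' | sed -n '2p;4,5p'
python3 -c "from h import *; rodtilt((536,136))"
```

```text
tool_pos: [536.9, 140.4, 32.4]
ft_force: [-0.5, -1.2, -0.2]
gripper_width: 29.9
rod 1910 @z55 [535.1 138.3] tilt [-0.37  4.27] rms 0.27
24.9167 [536.9 140.4  32.4] [ 0.4 -1.  -0.4] 29.6
```

```bash
python3 -m creep '[[0,-0.1,0,0],[0,-0.1,0,0],[0,0,0,0],[0,0,0,0]]' | sed -n '2p;4,5p'
python3 -c "from h import *; rodtilt((536,138))"
```

```text
tool_pos: [536.7, 142.7, 32.4]
ft_force: [0.7, -1.7, 0.4]
gripper_width: 29.8
rod 1844 @z55 [535.  142.7] tilt [-0.46  9.6 ] rms 0.29
25.35 [536.6 142.6  32.4] [ 1.2 -0.6  1.6] 29.8
```

It tips when pushed ungripped, so I'll back off and use a firm low grip.

```bash
python3 -m creep '[[0,0.1,0,0],[0,0.1,0,0],[0,0.1,0,0],[0,0.1,0,0],[0,0.1,0,0],[0,0.1,0,0],[0,0.1,0,0],[0,0,0,0],[0,0,0,0]]' | sed -n '2p;4,5p'
python3 -c "from h import *; rodtilt((536,136))"
```

```text
tool_pos: [537.4, 135.5, 32.4]
ft_force: [0.3, 0.4, -0.7]
gripper_width: 29.5Traceback (most recent call last):
  File "<string>", line 1, in <module>
    from h import *; rodtilt((536,136))
                     ~~~~~~~^^^^^^^^^^^
  File "h.py", line 30, in rodtilt
    m=imaging.cut_out("rod",f)[0]["pixels"].astype(np.uint8); m=cv2.erode(m,np.ones((3,3)))>0
      ~~~~~~~~~~~~~~~~~~~~~~~~^^^
IndexError: list index out of range
```

```bash
python3 -c "
from h import *; rodtilt((536,136))
f=imaging.grab_frame('wrist');save(f,'w8.png')"
```

```text
rod 1902 @z55 [535.4 134.6] tilt [-0.07  0.12] rms 0.27
26.3 [537.3 135.6  32.4] [-0.9  0.8 -0.5] 30.0
```

View pics/w8.png

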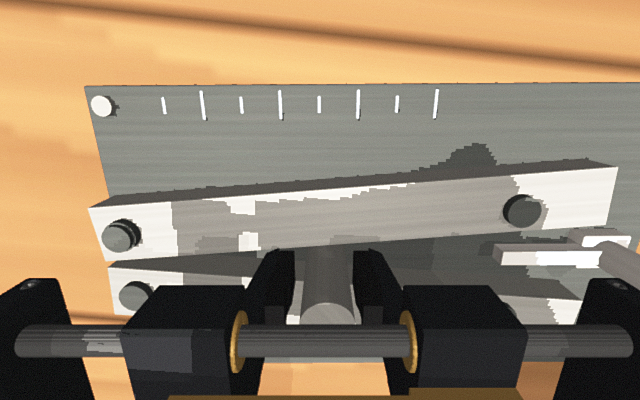

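The rod is upright again at 0.1°. Now a firm, low grip.

```bash
python3 -m creep '[[0,0.12,0,0],[0,0,0,0],[0,0,0,0],[0,0,0,0],[0,0,0,0]]' 1.8 60 | sed -n '2p;4,5p'
python3 -c "from h import *; rodtilt((536,135))"
python3 -m creep '[[0,-0.1,0,0],[0,-0.1,0,0],[0,-0.1,0,0],[0,-0.1,0,0],[0,0,0,0],[0,0,0,0]]' | sed -n '2p;4,5p'
python3 -c "from h import *; rodtilt((536,138))"
```

```text
tool_pos: [537.5, 134.1, 32.4]
ft_force: [0.0, 0.1, 0.3]
gripper_width: 20.5
rod 1914 @z56 [535.4 134.5] tilt [-0.    0.05] rms 0.28
26.8667 [537.5 134.1  32.4] [0.6 0.9 0.9] 20.7
tool_pos: [537.2, 138.2, 32.4]
ft_force: [1.9, -2.2, -0.3]
gripper_width: 20.8
rod 1863 @z56 [535.2 138.6] tilt [-0.11  0.22] rms 0.28
27.4667 [537.2 138.2  32.4] [ 0.7 -1.9 -0.2] 20.8
```

```bash
python3 -m creep '[[0,-0.1,0,0],[0,-0.05,0,0],[0,0,0,0],[0,0,0,0]]' | sed -n '2p;4,5p'
python3 -c "from h import *; rodtilt((536,138))"
```

```text
tool_pos: [537.2, 138.4, 32.4]
ft_force: [0.3, -5.0, 0.8]
gripper_width: 21.0
rod 1910 @z56 [535.1 138.8] tilt [-0.05  0.2 ] rms 0.27
27.9 [537.2 138.4  32.4] [ 2.1 -4.7 -0.1] 20.4
```

```bash
python3 -m creep '[[0,-0.05,0,0],[0,-0.05,0,0],[0,0,0,0],[0,0,0,0]]' | sed -n '2p;4,5p'
python3 -c "from h import *; rodtilt((536,138))"
```

```text
tool_pos: [537.2, 138.6, 32.4]
ft_force: [1.2, -6.3, 0.5]
gripper_width: 20.8
rod 1933 @z55 [535.1 139. ] tilt [-0.13  0.35] rms 0.27
28.3333 [537.2 138.6  32.4] [ 1.7 -7.6  1.3] 20.3
```

```bash
python3 -m creep '[[0,-0.05,0,0],[0,0,0,0],[0,0,0,0],[0,0,0,0]]' | sed -n '2p;4,5p'
python3 -c "from h import *; rodtilt((536,138))"
```

```text
tool_pos: [537.2, 138.7, 32.4]
ft_force: [0.8, -7.5, 1.5]
gripper_width: 21.1
rod 1859 @z56 [535.1 139.1] tilt [-0.18  0.17] rms 0.3
28.7667 [537.2 138.7  32.4] [ 1.4 -7.8  1.3] 20.9
```

```bash
python3 -m creep '[[0,0.1,0,0],[0,0.1,0,0],[0,0,0,0]]' | sed -n '2p;4,5p'
python3 -m creep '[[0,0,0,0],[0,0,0,0],[0,0,0,0],[0,0,0,0]]' 4.0 | sed -n '2p;4,5p'
python3 -c "from h import *; rodtilt((536,138))"
```

```text
tool_pos: [537.2, 138.6, 32.4]
ft_force: [2.4, -4.6, -0.3]
gripper_width: 21.0
tool_pos: [536.6, 140.3, 32.4]
ft_force: [-0.6, 0.9, 0.0]
gripper_width: 39.9
rod 1930 @z55 [535.1 138.9] tilt [-0.11  0.08] rms 0.28
29.45 [536.8 139.9  32.4] [0.2 0.2 0.3] 39.7
```

Wedged and free-standing: tilt 0.08° after an ~8 N push. Now the marker.

```bash
python3 -m creep '[[0,0,-1,0],[0,0,-3,0],[0,0,-3.5,0],[0,2,-2.5,0],[0.17,3.5,0,0],[0,3.8,0,0],[0,3.8,0,0],[0,2.2,0,0],[0,0.84,0,0],[0,0,0,0],[0,0,0,0],[0,0,0,0]]' 4.0 5
python3 - <<'E'
from h import *
f=imaging.grab_frame("wrist");Q=cloud(f);save(f,"w9.png")
tilt(Q,(553.5,-21),8,30,61,"post")
for q in ["marker_post","marker_nose","rod"]:
    print(q,[(np.round(w(d["centre"],f),1),round(d["p"],2)) for d in imaging.spot_point(q,f)[:2]])
st()
E
```

```text
clock: 30.45
tool_pos: [554.3, -18.5, 132.6]
tcp_rot: [-3.136, -0.157, -0.0]
ft_force: [-0.3, 0.3, 0.1]
gripper_width: 39.9
post 252 axis xy@z47 [552.2 -20.1] tilt deg x,y [-0.01  0.1 ] rms 0.2
marker_post [(array([551.2, -21.9,  53. ]), 0.62)]
marker_nose [(array([547.7,  37.8,  14.9]), 0.73), (array([506.4, 232.7,   2.1]), 0.7)]
rod [(array([534.8, 139.6,   7. ]), 0.94), (array([545.4,  73.1,   8.7]), 0.27)]
30.65 [554.3 -19.6 132.4] [-3.137 -0.156  0.   ] [ 0.3 -0.1  0.8] 40.037252743382005
[[ 0.995  0.099 -0.   ]
 [ 0.099 -0.995  0.001]
 [-0.    -0.001 -1.   ]]
```

View pics/w9.png

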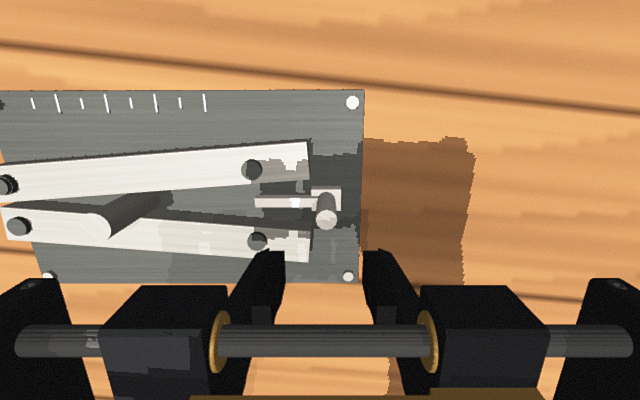

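The wrist view shows the post at px (326,215), centred between the fingers, and the rod still standing. I'll descend and pinch lightly.

```bash
python3 -m creep '[[0,0.05,2,0],[0,0,3,0],[0,0,2.5,0],[0,0,1.0,0],[0,0,0.5,0],[0,0,0,0],[0,0,0,0]]'
python3 -m creep '[[0,0,0,0],[0,0,0,0],[0,0,0,0],[0,0,0,0],[0,0,0,0],[0,0,0,0]]' 1.2 8
python3 -m creep '[[0,-0.3,0,0],[-0.01,-0.7,0,0],[-0.01,-0.8,0,0],[-0.01,-0.8,0,0],[-0.01,-0.8,0,0],[-0.01,-0.8,0,0],[-0.01,-0.8,0,0],[-0.01,-0.8,0,0],[-0.01,-0.8,0,0],[-0.01,-0.6,0,0],[-0.01,-0.3,0,0],[0,0,0,0],[0,0,0,0],[0,0,0,0]]'
```

```text
clock: 31.23
tool_pos: [555.1, -21.4, 43.3]
tcp_rot: [-3.138, -0.153, -0.002]
ft_force: [0.6, 0.3, -0.2]
gripper_width: 39.8
clock: 31.73
tool_pos: [554.9, -21.6, 43.0]
tcp_rot: [-3.138, -0.153, -0.002]
ft_force: [-0.8, 0.4, 5.7]
gripper_width: 15.5
clock: 32.9
tool_pos: [547.1, 53.7, 43.1]
tcp_rot: [-3.137, -0.153, -0.003]
ft_force: [-0.2, 1.5, 6.0]
gripper_width: 15.8
```

```bash
python3 -m creep '[[-0.01,-0.3,-0.02,0],[-0.01,-0.3,-0.02,0],[0,-0.2,0,0],[0,0,0,0],[0,0,0,0]]' | sed -n '2p;4,5p'
python3 - <<'E'
from h import *
f=imaging.grab_frame("wrist");save(f,"w10.png")
E
```

```text
tool_pos: [546.1, 61.5, 43.1]
ft_force: [3.9, 1.2, 1.1]
gripper_width: 15.8
```

View pics/w10.png

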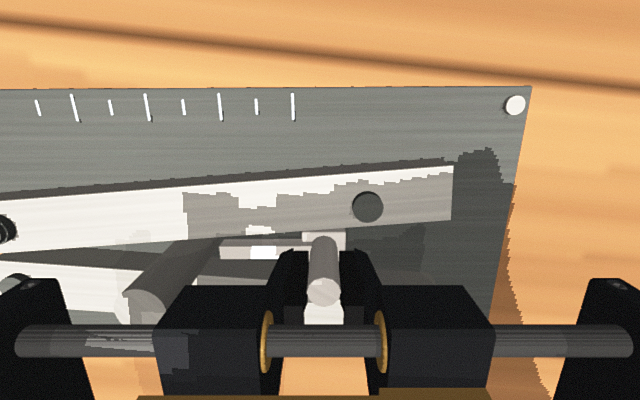

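The nose end is close to the rod, around px (218,245). I'll ease off the sideways load and step 1 mm at a time.

```bash
python3 -m creep '[[0.1,-0.1,0,0],[0,-0.1,0,0],[0,0,0,0]]' | sed -n '2p;4,5p'
```

```text
tool_pos: [546.1, 62.6, 43.1]
ft_force: [3.7, -0.9, 4.9]
gripper_width: 15.5
```

```bash
python3 -m creep '[[0,-0.1,0,0],[0,0,0,0]]' | sed -n '2p;4,5p'
```

```text
tool_pos: [546.0, 63.6, 43.1]
ft_force: [3.0, -1.3, 5.4]
gripper_width: 15.3
```

```bash
python3 -m creep '[[0,-0.1,0,0],[0,0,0,0]]' | sed -n '2p;4,5p'
```

```text
tool_pos: [545.9, 64.5, 43.0]
ft_force: [2.6, -0.7, 5.0]
gripper_width: 15.5
```

```bash
python3 -m creep '[[0,-0.1,0,0],[0,0,0,0]]' | sed -n '2p;4,5p'
```

```text
tool_pos: [545.8, 65.6, 43.1]
ft_force: [3.4, -1.3, 4.8]
gripper_width: 15.5
```

```bash
python3 -m creep '[[0,-0.1,0,0],[0,0,0,0]]' | sed -n '2p;4,5p'
```

```text
tool_pos: [545.6, 66.5, 43.0]
ft_force: [2.1, -0.4, 5.6]
gripper_width: 15.9
```

```bash
python3 -m creep '[[0,-0.05,0,0],[0,0,0,0]]' | sed -n '2p;4,5p'
```

```text
tool_pos: [545.6, 67.0, 43.0]
ft_force: [2.6, -0.9, 4.9]
gripper_width: 15.4
```

```bash
python3 -m creep '[[0,-0.05,0,0],[0,0,0,0]]' | sed -n '2p;4,5p'
```

```text
tool_pos: [545.6, 67.4, 43.0]
ft_force: [2.3, -0.9, 5.5]
gripper_width: 15.7
```

```bash
python3 -m creep '[[0,-0.05,0,0],[0,0,0,0]]' | sed -n '2p;4,5p'
```

```text
tool_pos: [545.5, 67.9, 43.1]
ft_force: [1.8, -0.7, 5.2]
gripper_width: 15.8
```

```bash
python3 -m creep '[[0,-0.05,0,0],[0,0,0,0]]' | sed -n '2p;4,5p'
```

```text
tool_pos: [545.5, 68.1, 43.0]
ft_force: [3.1, -2.1, 5.2]
gripper_width: 15.6
```

```bash
python3 -m creep '[[0,-0.05,0,0],[0,0,0,0]]' | sed -n '2p;4,5p'
```

```text
tool_pos: [545.5, 68.1, 43.0]
ft_force: [3.6, -3.0, 5.1]
gripper_width: 15.5
```

```bash
python3 -m creep '[[0,-0.05,0,0],[0,0,0,0]]' | sed -n '2p;4,5p'
```

```text
tool_pos: [545.5, 68.2, 43.0]
ft_force: [2.9, -3.1, 5.1]
gripper_width: 15.8
```

Contact: TCP y stalled at 68.1, exactly as predicted, with force rising to ~3 N. Letting go.

```bash
python3 -m creep '[[0,0,0,0],[0,0,0,0],[0,0,0,0],[0,0,0,0],[0,0,0,0]]' 4.0 | sed -n '2p;4,5p'
python3 -m creep '[[0,0,-0.5,0],[0,0,-1.5,0],[0,0,-3,0],[0,0,-3.5,0],[0,0,-3.5,0],[0,0,0,0],[0,0,0,0]]'
python3 - <<'E'
from h import *
f=imaging.grab_frame("wrist");save(f,"w11.png");Q=cloud(f)
tilt(Q,(535.5,139),11,38,73,"rod");tilt(Q,(544,68),8,38,61,"post")
rodtilt((535.5,139))
for q in ["marker_nose","marker_post","rod"]:
    print(q,[(np.round(w(d["centre"],f),1),round(d["p"],2)) for d in imaging.spot_point(q,f)[:2]])
E
```

```text
tool_pos: [544.5, 70.0, 42.4]
ft_force: [-0.1, 0.2, -0.4]
gripper_width: 39.7
clock: 36.28
tool_pos: [546.6, 70.1, 165.0]
tcp_rot: [-3.137, -0.153, -0.007]
ft_force: [0.4, -0.5, 0.6]
gripper_width: 39.7
rod 387 axis xy@z57 [535.3 138.9] tilt deg x,y [-0.14  0.32] rms 0.22
post 135 axis xy@z50 [543.   68.3] tilt deg x,y [ 0.03 -0.35] rms 0.16
rod 366 @z54 [535.3 138.9] tilt [-0.14  0.2 ] rms 0.22
36.4333 [544.2  69.7 161.6] [-0.4  0.5  0.1] 40.0
marker_nose []
marker_post [(array([541. ,  64.4,  52.7]), 0.65)]
rod [(array([536.1, 139.8,  11.5]), 0.62)]
```

View pics/w11.png

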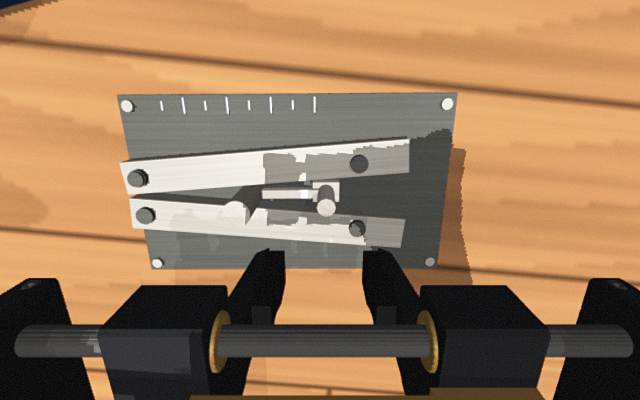

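The nose (px 262,195) meets the rod. The measured distance from post axis to rod axis is 71.0 mm, which is exactly contact (60 + 11). The rod is upright and the gripper is clear.

```bash
python3 -c "from h import *; print(job.hand_in()); st()"
```

```text
the job is handed in; nothing more can be done
None
the job is handed in; nothing more can be done
```

The rod is wedged upright between both jaws, the marker's nose is touching it, and the job is handed in at about 36 s of robot time. I kept away from the spray can, wrench and solvent tin.

**What I did:**
- **First wedging:** I set the rod down in the wide part and pushed it in with about 8 N. It ended up leaning about 2° forward, so I loosened it.
- **Failed retry:** I then pushed it ungripped with one fingertip. It leaned to nearly 10° and stood up straight again when I backed off.
- **Final wedging:** I gripped it low and firmly and reseated it with about 8 N along the slot, then let go.
- **Marker:** I pinched the post lightly and slid it until it stopped against the rod at about 3 N, then let go and lifted clear.

**Last checks:**
- **Rod:** Its tilt was about 0.2–0.3°, and it had not moved when the marker touched it.
- **Marker:** The distance from post axis to rod axis measured 71.0 mm, against the 71 mm expected at contact. The stall position also matched my prediction.
- **Disagreements:** The network found no marker nose in the last picture. Its post position was about 4 mm off my depth fit, and I relied on the fit.
- **Not checked:** I could not measure the force between rod and jaws directly. The 25 N marking limit was judged only from the wrist force, which stayed under 10 N along each axis in every reading.

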